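# Kit the spare eyepieces and weigh the tote

## Task

Slide the loose cover of the spares case aside onto its deck, without lifting it away, and put every eyepiece you find in the pockets into the blue tote where it waits on the roller lane. Then roll the loaded tote along the rollers right up against the yellow end stop, and only there lift it off and set it down in the middle of the scale's pan, square to the pan. Leave the case with its cover slid back fully over the pockets, and leave the bottle, the tape and the cardboard box where they are.

Things in the scene. Friction and masses are not known exactly. Their poses are not given: they have to be found in the camera images.
- case: grey spares case fixed on the bench, 212 (own x) x 256 (own y) mm. Origin: bench level, middle. Pocket half at y > 0: open inside from y = 5 to 121 mm, x = -100 to 100 mm, walls 72 mm high, floor 6 mm above the bench. The half at y < 0 (to -130 mm) is a flat closed deck. Two level rails at x = +-103 mm, tops 72 mm up, run the whole y length and carry the cover anywhere
- pockets (a point): middle of the row of four pockets, on the case's floor (6 mm above the bench), at case y = +63 mm. Pockets lie along the case's x at -75, -25, 25, 75 mm; each is a 44 mm square low fence, 18 mm high. The cover is closed when centred here
- deck (a point): middle of the case's parking deck, at case y = -65 mm, at rail height (72 mm): where the cover's centre goes when it is slid aside
- cover: loose aluminium cover plate, 214 (own x) x 130 (own y) x 4 mm, 0.3 kg, origin at the centre of its underside (72 mm above the bench on the rails). On its middle a black grip bar: 70 mm long along own x, 14 mm thick along own y, top 38 mm above the plate's underside. At the start it hides all pockets
- lane: roller lane fixed on the bench, 410 mm long (own x), 206 mm wide, 11 free rollers, tops 70 mm above the bench; no side guides; the -x end is nearest the robot. Origin: bench level, middle. The rollers have slight friction: a load stays where it is left, about 1 to 2 N moves it along x
- stop (a point): on the lane's centre line at roller-top height (70 mm), on the face of the yellow end stop plate (lane x = +190 mm; plate's top 105 mm above the bench). The tote touches it when its origin is 75 mm short of this point
- tote: shallow open blue tote, 150 (own x) x 130 (own y) mm, rim 34 mm high, walls and floor 4 mm, 0.3 to 0.5 kg empty, loose on the rollers, own x along the lane. Origin: centre of its underside. A yellow grip web stands across its middle: 12 mm thick (x), 70 mm long (y), top 102 mm above the underside. Bays of 65 x 122 mm on either side, each takes two standing eyepieces
- scale: bench scale fixed on the bench, white, steel pan 190 (own x) x 170 (own y) mm, level and rigid, its top 50 mm above the bench. Origin: bench level below the pan's middle. A display hump, 33 mm high, at its -x side, below pan level
- bottle: white dispensing bottle, 56 mm diameter, 150 mm high, bystander; origin at its foot
- tape: roll of blue tape lying flat, 80 mm diameter, 25 mm high, bystander; origin at its underside
- parcel: small closed cardboard box, 80 x 100 x 60 mm, bystander; origin at its underside
- eyepiece1: spare microscope eyepiece: an upright cylinder, 36 mm diameter, 60 mm long, bright barrel below, black eyecup on top, 0.09 kg, bottom-heavy; origin at the centre of its lower end, own z up. Stands loosely in a pocket, top 66 mm above the bench. Two to four of the four eyepieces are present
- eyepiece2: spare microscope eyepiece: an upright cylinder, 36 mm diameter, 60 mm long, bright barrel below, black eyecup on top, 0.09 kg, bottom-heavy; origin at the centre of its lower end, own z up. Stands loosely in a pocket, top 66 mm above the bench. Two to four of the four eyepieces are present
- eyepiece3: spare microscope eyepiece: an upright cylinder, 36 mm diameter, 60 mm long, bright barrel below, black eyecup on top, 0.09 kg, bottom-heavy; origin at the centre of its lower end, own z up. Stands loosely in a pocket, top 66 mm above the bench. Two to four of the four eyepieces are present
- eyepiece4: spare microscope eyepiece: an upright cylinder, 36 mm diameter, 60 mm long, bright barrel below, black eyecup on top, 0.09 kg, bottom-heavy; origin at the centre of its lower end, own z up. Stands loosely in a pocket, top 66 mm above the bench. Two to four of the four eyepieces are present
Things that resemble listed ones, but are neither listed nor needed, are in the scene too. Of the things shaped like the tote, the blue one is meant.

How it is judged:
By the outcome, as a careful person would: the job done as asked, in the order asked, and still so for the second after the job is handed in, with the robot touching nothing.
Of eyepiece1, eyepiece2, eyepiece3, eyepiece4 only 2 to 4 are there at a start; the rules pass over those that are not, and their reading is None.
At some moment in a run one of cover, tote may be knocked a few centimetres aside while the robot is not near it.
It also fails if it takes over 210 s, if anything falls off the work surface, if the arm or the gripper's body presses on something with over 40 N, if the wrist force passes 120 N, or if a joint passes its speed limit or range.

## Robot

A 6-joint arm with a two-finger parallel gripper is mounted at the origin on the work surface. World frame = base frame: x ahead of the robot, y to its left, z up, the work surface at z = 0. Lengths are in m, angles in degrees, forces in N, time in s.
With the tool pointing down it reaches from about 0.25 to 0.725 m from the base axis. Payload 9.7 kg.
Tool frame: the origin (TCP) lies at the very end of the fingers, on their centre line; the grasp point (between the pads) lies 19 mm behind it; z points along the fingers, y is the direction in which the jaws open and shut (so a half turn about z gives the same grasp; the last joint's range is limited). The gripper opens to 85 mm and grips with 20 to 120 N. Pads are 22 mm wide; open, the fingers measure 114 mm over their backs; the gripper's body (76 mm by 85 mm) begins 54 mm behind the grasp point. The pads swing forward as they close: fully open they stand 13 mm farther back than shut.
Start: joints at [70.073, 4.979, 10.078, 95.1, 0, 90], TCP at [0.187, 0.517, 0.231] pointing down, gripper open.
Joint ranges: [-179.16, 179.16], [-48.56, 103.87], [-65.8, 70.77], [-126.05, 130.52], [-82.76, 87.17], [-180, 180]. Speed limits (degrees/s): [127.2, 127.2, 147.25, 180, 180, 180].

## Interface

Orientations are given as [roll, pitch, yaw] about the fixed x, y, z axes, in that order (R = Rz(yaw) Ry(pitch) Rx(roll)).
In Python, from workcell import bot, camera, ticket gives the robot as it stands.
- The arm moves only by the shell command python3 -m jog 'ROWS' [FORCE]. ROWS is a JSON object of lists of equal length, an entry for each row: "turn": the turn, a rotation vector about the world's x, y, z each as a share of 8 degrees, from -1 to 1, a list of three; "delta_pos": the shift along the world's x, y, z each as a share of 50 mm, from -1 to 1, a list of three; "hand": the opening, from -1 (shut) to 1 (fully open). A call has exactly 10 rows; each row shifts and turns the commanded pose from where the row before left it; what a row does not reach is not made up. A row lasts 1/10 s, in which the tool goes at most 50 mm and 8.59 degrees, less where a joint would pass 70% of its speed; a pose out of reach is approached as far as the arm can. A call with a number of a shift or a turn outside -1 to 1 is refused whole. A call with a gripper value outside its range is refused whole. The fingers move at their own pace and stop on an object; FORCE is the grip in N (left out, the last holds). Time passes only in rows, so rows that do not move let the fingers close, or fill a call up. It gives the time, the measured TCP pose, the force and the opening at its end, in the units of the state.
- bot.get_obs(): the state, without advancing time (a new reading comes with each control period).
- camera(name): name is "scene" or "side" or "wrist"; returns a dict with "frame" (384x512x3 uint8, red, green, blue), "range_z" (384x512 float32, m along the optical axis (not along the pixel's ray), 0 where there is no reading), "fx", "fy", "cx", "cy" (pixels), "extrinsics" (4x4, takes a point from world to camera coordinates); the wrist camera has in their place "mount" (4x4, takes a point from camera to tool coordinates, whose origin is the TCP and whose axes are the flange's). Camera axes: x right, y up, looking along -z (the intrinsics and any distortion apply to the point x, -y, -z); pixel columns grow to the right and rows downward; lengths in m; the calibration is good to about 2 mm. The wrist camera is an equidistant fisheye: a pixel r from the principal point sees the ray r / f radians off the axis. A picture is of the moment at which its call begins: read the wrist's pose just before it.
- ticket.job_done(): hands the job in, once; it reports no verdict.
The state is a dict: "time": time; "q": joint angles; "qd": joint speeds; "joint_efforts": joint torques, N m; "ee_pos": TCP position; "tcp_rot": TCP orientation; "wrist_force": force on the tool from outside, world axes, zero at the start; "torque": the same for the moment, N m; "opening": finger opening in m.
Only numpy, scipy, OpenCV 4.12 (cv2) and the standard library are available. Lean on these libraries where they do the work, as an engineer would, in place of code of your own. Each camera call takes 0.05 s, during which the arm holds its last target.

## Working session

There is one attempt and no reset: what is moved stays moved. The work goes in short steps, Python scripts to look and compute and a shell command to move; the robot and the scene stay as the last step left them, time stands still between calls to the robot, and variables do not carry over. Pictures are saved under pics/ and viewed, and the job is handed in when it is done.

```bash
ls; mkdir -p pics
cat > h.py <<'E'
import numpy as np, cv2
from scipy.spatial.transform import Rotation as R
from workcell import bot, camera, ticket
def save(c,n): cv2.imwrite('pics/'+n,c['frame'][:,:,::-1])
def cloud(c):
    z=c['range_z'].astype(float); h,w=z.shape
    u,v=np.meshgrid(np.arange(w),np.arange(h))
    P=np.stack([(u-c['cx'])/c['fx']*z,-(v-c['cy'])/c['fy']*z,-z],-1)
    T=np.linalg.inv(c['extrinsics'])
    W=P@T[:3,:3].T+T[:3,3]
    W[z<=0]=np.nan
    return W
E
python3 - <<'E'
from h import *
o=bot.get_obs(); print({k:np.round(v,3) for k,v in o.items()})
for n in ['scene','side','wrist']:
    c=camera(n); save(c,n+'0.png'); np.savez('pics/'+n+'0.npz',**c)
    print(n,c['fx'],c['cx'],c['cy'],{k:np.round(c[k],3).tolist() for k in c if k in('extrinsics','mount')},[k for k in c])
E
```

```text
pics
{'time': np.float64(0.0), 'q': array([7.0072e+01, 5.0120e+00, 1.0034e+01, 9.5098e+01, 3.0000e-03,
       9.0002e+01]), 'qd': array([ 0.077,  0.056, -0.045, -0.062,  0.149,  0.013]), 'joint_efforts': array([-1.0000e-03, -5.2039e+01,  4.6480e+01,  1.6000e-02, -0.0000e+00,
       -0.0000e+00]), 'ee_pos': array([0.187, 0.517, 0.231]), 'tcp_rot': array([-1.79925e+02, -3.00000e-03,  1.60070e+02]), 'wrist_force': array([-0.319,  0.152, -0.508]), 'torque': array([ 0.   , -0.023, -0.002]), 'opening': np.float64(0.086)}
scene 411.83175005112884 253.52426920876704 186.78329299034388 {'extrinsics': [[-0.749, 0.663, 0.013, 0.372], [-0.429, -0.499, 0.753, 0.144], [0.506, 0.558, 0.658, -1.477], [0.0, 0.0, 0.0, 1.0]]} ['frame', 'range_z', 'fx', 'fy', 'cx', 'cy', 'extrinsics']
side 417.55518538920546 254.31596697445568 190.33987624881235 {'extrinsics': [[0.918, -0.397, -0.021, -0.481], [0.287, 0.625, 0.726, -0.169], [-0.275, -0.672, 0.688, -1.283], [0.0, 0.0, 0.0, 1.0]]} ['frame', 'range_z', 'fx', 'fy', 'cx', 'cy', 'extrinsics']
wrist 297.3186396354542 260.14950631581473 184.7397896935606 {'mount': [[-0.0, 0.964, 0.265, 0.066], [1.0, 0.0, -0.001, -0.0], [-0.001, 0.265, -0.964, -0.142], [0.0, 0.0, 0.0, 1.0]]} ['frame', 'range_z', 'fx', 'fy', 'cx', 'cy', 'mount']
```

View pics/scene0.png

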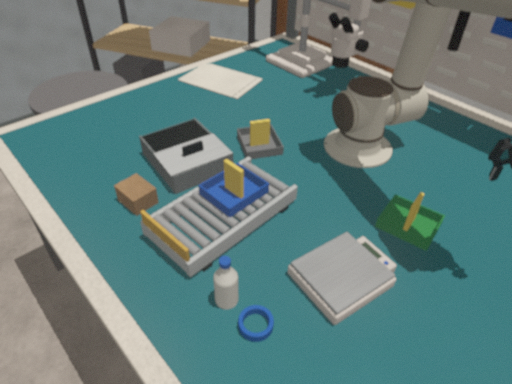

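View pics/side0.png

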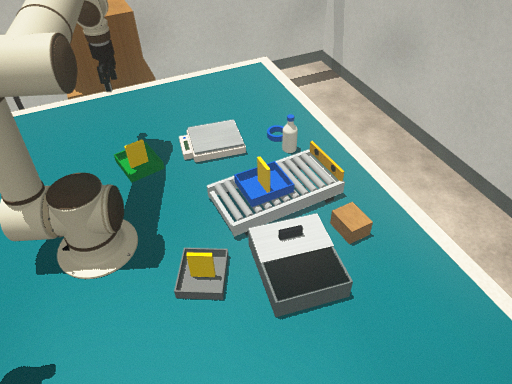

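View pics/wrist0.png

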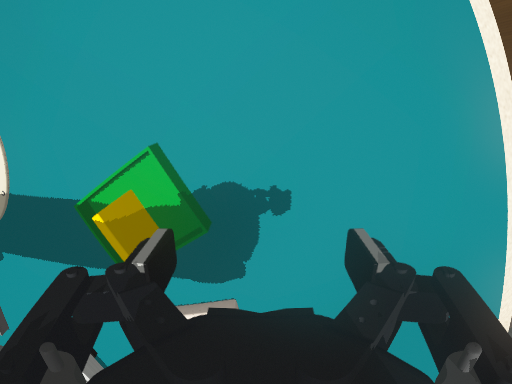

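The scene view (512x384) shows the robot at top right and the blue tote at about (235,190) on the lane. The yellow stop is at (165,235), the case with its cover grip at (192,148), the scale at (342,275), the bottle at (226,285), the tape at (256,322) and the parcel at (136,194). The green and grey totes are decoys. Next I'll measure poses.

```bash
cat >> h.py <<'E'
def topdown(cs,x0=0.0,x1=0.9,y0=-0.6,y1=0.6,res=0.002,zmax=0.3):
    """height map + color"""
    nx=int((x1-x0)/res); ny=int((y1-y0)/res)
    H=np.full((nx,ny),-1.0); C=np.zeros((nx,ny,3),np.uint8)
    for c in cs:
        W=cloud(c).reshape(-1,3); F=c['frame'].reshape(-1,3)
        ok=np.isfinite(W[:,0])&(W[:,2]<zmax); W=W[ok];F=F[ok]
        i=((x1-W[:,0])/res).astype(int); j=((y1-W[:,1])/res).astype(int)
        m=(i>=0)&(i<nx)&(j>=0)&(j<ny)
        for a,b,z,f in zip(i[m],j[m],W[m,2],F[m]):
            if z>H[a,b]: H[a,b]=z; C[a,b]=f
    return H,C
E
python3 - <<'E'
from h import *
for n in ['scene','side']:
    c=dict(np.load(f'pics/{n}0.npz'))
    W=cloud(c)
    H,C=topdown([c],res=0.0025,x0=0,x1=0.9,y0=-0.6,y1=0.6)
    cv2.imwrite(f'pics/td_{n}.png',C[:,:,::-1])
    f=c['frame'].astype(int)
    z=W[...,2]
    print(n,'bench z med',np.nanmedian(z))
    hsv=cv2.cvtColor(c['frame'],cv2.COLOR_RGB2HSV)
    yel=(hsv[...,0]>20)&(hsv[...,0]<32)&(hsv[...,1]>150)&(hsv[...,2]>100)
    nn,lab,st,ce=cv2.connectedComponentsWithStats(yel.astype(np.uint8))
    for k in range(1,nn):
        if st[k,4]>30:
            p=W[lab==k]; p=p[np.isfinite(p[:,0])]; print('yel',st[k],np.round(np.median(p,0),3),np.round(p.min(0),3),np.round(p.max(0),3))
    blu=(hsv[...,0]>105)&(hsv[...,0]<125)&(hsv[...,1]>150)&(hsv[...,2]>60)
    nn,lab,st,ce=cv2.connectedComponentsWithStats(blu.astype(np.uint8))
    for k in range(1,nn):
        if st[k,4]>30:
            p=W[lab==k]; p=p[np.isfinite(p[:,0])]; print('blu',st[k],np.round(np.median(p,0),3),np.round(p.min(0),3),np.round(p.max(0),3))
    blk=(hsv[...,2]<45)
    nn,lab,st,ce=cv2.connectedComponentsWithStats(blk.astype(np.uint8))
    for k in range(1,nn):
        if st[k,4]>80:
            p=W[lab==k]; p=p[np.isfinite(p[:,0])]
            if len(p): print('blk',st[k],np.round(np.median(p,0),3),np.round(p.min(0),3),np.round(p.max(0),3))
E
```

```text
scene bench z med 0.0011005091152633817
blu [492  19  20  19 261] [-0.425  0.179  0.376] [-0.46   0.15   0.353] [-0.415  0.213  0.398]
blu [201 176  66  35 706] [ 0.563 -0.023  0.075] [ 0.466 -0.1    0.069] [0.62  0.034 0.109]
blu [220 256  10  11  85] [0.751 0.191 0.15 ] [0.741 0.177 0.141] [0.764 0.203 0.153]
blu [238 306  35  35 541] [0.748 0.289 0.023] [0.707 0.249 0.004] [0.784 0.326 0.028]
blk [449  12  20  38 344] [-0.514  0.008  0.297] [-0.532 -0.01   0.226] [-0.503  0.022  0.363]
blk [330  14  22  18 179] [-0.208 -0.296  0.309] [-0.237 -0.359  0.279] [-0.189 -0.271  0.331]
blk [356  40  12  11  86] [-0.314 -0.265  0.205] [-0.347 -0.291  0.183] [-0.301 -0.255  0.223]
blk [333  58  15   9 102] [-0.234 -0.3    0.142] [-0.267 -0.329  0.124] [-0.221 -0.283  0.161]
blk [489 140  23  39 288] [0.178 0.464 0.308] [0.156 0.447 0.249] [0.203 0.496 0.347]
side bench z med -0.0008596109691450526
yel [125 140  23  28 436] [0.199 0.329 0.058] [0.166 0.317 0.004] [0.234 0.346 0.102]
yel [310 141  34  39 145] [ 0.783 -0.044  0.102] [ 0.772 -0.116  0.058] [0.794 0.075 0.106]
yel [257 157  13  35 304] [ 0.537 -0.048  0.135] [ 0.533 -0.077  0.077] [ 0.547 -0.005  0.175]
yel [186 252  29  25 613] [ 0.259 -0.244  0.06 ] [ 0.228 -0.261  0.003] [ 0.291 -0.149  0.104]
blu [287 115   7   6  36] [0.746 0.181 0.147] [0.736 0.17  0.137] [0.762 0.196 0.15 ]
blu [267 126  16  15 157] [0.732 0.289 0.017] [0.703 0.239 0.001] [0.775 0.318 0.027]
blu [ 234  161   60   46 1352] [ 0.529 -0.043  0.078] [ 0.464 -0.111  0.066] [0.619 0.03  0.107]
blk [ 89  40  27  48 513] [0.187 0.482 0.359] [0.152 0.439 0.246] [0.223 0.57  0.404]
```

Run:
```python
import cv2,numpy as np
a=cv2.imread('pics/td_scene.png');b=cv2.imread('pics/td_side.png')
cv2.imwrite('pics/td.png',np.vstack([a[:300],b[:300]]))
print(a.shape)
```

```text
(360, 480, 3)
```

View pics/td.png

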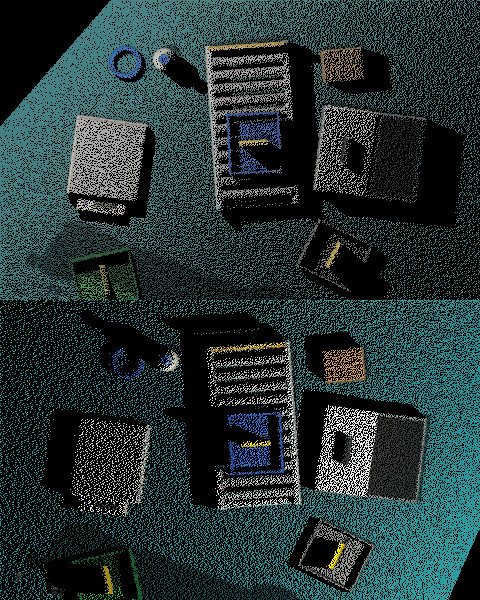

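```bash
cat >> h.py <<'E'
def rect(p):
    r=cv2.minAreaRect(p[:,:2].astype(np.float32)); return [round(float(x),4) for x in (*r[0],*r[1],r[2])]
def sel(W,x,y,z):
    return (W[...,0]>x[0])&(W[...,0]<x[1])&(W[...,1]>y[0])&(W[...,1]<y[1])&(W[...,2]>z[0])&(W[...,2]<z[1])
E
python3 - <<'E'
from h import *
for n in ['scene','side']:
    c=dict(np.load(f'pics/{n}0.npz')); W=cloud(c); f=c['frame'].astype(int)
    v=f.max(-1)
    print(n)
    case=sel(W,(.35,.7),(-.48,-.16),(.064,.085))
    print('case all',rect(W[case]),np.median(W[case][:,2]))
    br=case&(v>110); dk=case&(v<90)
    print('cover',rect(W[br]),br.sum()); print('dark',rect(W[dk]),dk.sum())
    g=sel(W,(.35,.7),(-.48,-.16),(.095,.13)); print('grip',rect(W[g]),W[g][:,2].max(),g.sum())
    t=sel(W,(.3,.9),(-.18,.08),(.12,.2)); print('tote web',rect(W[t]),W[t][:,2].max())
    t=sel(W,(.3,.9),(-.18,.08),(.098,.112)); b=t&(f[...,2]>f[...,0]*1.5); print('tote rim',rect(W[b]),b.sum())
    ye=t&(f[...,0]>f[...,2]*1.5); ye&=W[...,0]>.7;print('stop',rect(W[ye]),ye.sum())
    l=sel(W,(.3,.9),(-.18,.1),(.06,.074))&(f[...,2]<f[...,0]*1.5); print('lane',rect(W[l]))
    s=sel(W,(.3,.9),(.15,.5),(.04,.058)); print('scale',rect(W[s]),np.median(W[s][:,2]))
E
```

```text
scene
case all [0.5149, -0.3235, 0.2631, 0.2153, 82.4426] 0.07368435208252644
cover [0.5149, -0.324, 0.262, 0.2153, 82.4426] 1675
dark [0.5178, -0.3211, 0.2536, 0.2058, 83.265] 1032
grip [0.5237, -0.2627, 0.0182, 0.0694, 79.0001] 0.11286393058837063 133
tote web [0.5416, -0.0334, 0.0162, 0.0734, 2.4189] 0.17586724876380233
tote rim [0.5423, -0.036, 0.1521, 0.1338, 2.6567] 344
stop [0.7844, -0.016, 0.0106, 0.188, 4.1706] 269
lane [0.5878, -0.0311, 0.4094, 0.2105, 4.3039]
scale [0.5991, 0.3081, 0.1866, 0.4047, 76.8909] 0.049559481837519404
side
case all [0.5144, -0.3275, 0.2594, 0.2168, 82.7285] 0.07082286571936686
cover [0.515, -0.3272, 0.2593, 0.2167, 83.0446] 2692
dark [0.5105, -0.3302, 0.2532, 0.208, 83.1519] 2919
grip [0.5215, -0.2675, 0.016, 0.0694, 82.1058] 0.11215580350606424 151
tote web [0.5413, -0.0401, 0.0148, 0.0731, 3.2095] 0.17461764186216666
tote rim [0.541, -0.0398, 0.1535, 0.1346, 3.3037] 236
stop [0.7826, -0.0198, 0.015, 0.1902, 4.9254] 134
lane [0.5858, -0.0356, 0.4065, 0.2087, 4.1796]
scale [0.5967, 0.3009, 0.1987, 0.4037, 74.1044] 0.047622336532639975
```

```bash
python3 -m jog '{"turn":[[0,0,0],[0,0,0],[0,0,0],[0,0,0],[0,0,0],[0,0,0],[0,0,0],[0,0,0],[0,0,0],[0,0,0]],"delta_pos":[[0.34,-0.8,0],[0.34,-0.8,0],[0.34,-0.8,0],[0.34,-0.8,0],[0.34,-0.8,0],[0.34,-0.8,0],[0.34,-0.8,0],[0.34,-0.8,0],[0.34,-0.8,0],[0.34,-0.8,0]],"hand":[1,1,1,1,1,1,1,1,1,1]}' 60; python3 -c "
from h import *
print(bot.get_obs()['q'].round(1))"
```

```text
time: 1.15
ee_pos: [0.3577, 0.1154, 0.2313]
tcp_rot: [180.0, 0.0, 160.1]
wrist_force: [1.2, 0.1, 0.4]
opening: 0.0856
[ 17.9 -18.6 -11.2  97.4   0.   37.8]
```

```bash
python3 -m jog '{"turn":[[0,0,0.16],[0,0,0.16],[0,0,0.16],[0,0,0.16],[0,0,0.16],[0,0,0.16],[0,0,0.16],[0,0,0.16],[0,0,0.16],[0,0,0.12]],"delta_pos":[[0.33,-0.76,0],[0.33,-0.76,0],[0.33,-0.76,0],[0.33,-0.76,0],[0.33,-0.76,0],[0.33,-0.76,0],[0.33,-0.76,0],[0.33,-0.76,0],[0.33,-0.76,0],[0.33,-0.76,0]],"hand":[1,1,1,1,1,1,1,1,1,1]}' 60
cat >> h.py <<'E'
def wrist(name=None):
    o=bot.get_obs(); c=camera('wrist')
    p=np.array(o['ee_pos']); Rt=R.from_euler('xyz',o['tcp_rot'],degrees=True).as_matrix()
    z=c['range_z'].astype(float); h,w=z.shape
    u,v=np.meshgrid(np.arange(w),np.arange(h))
    dx=u-c['cx']; dy=v-c['cy']; r=np.hypot(dx,dy); th=np.hypot(dx/c['fx'],dy/c['fy'])
    k=np.where(r>0,np.tan(np.minimum(th,1.5))/np.maximum(r,1e-9),0)
    P=np.stack([dx*k*z,-dy*k*z,-z],-1)
    M=c['mount']; T=P@M[:3,:3].T+M[:3,3]
    W=T@Rt.T+p; W[(z<=0)|(th>1.4)]=np.nan
    if name: save(c,name)
    return c,W
E
python3 - <<'E'
from h import *
o=bot.get_obs();print(o['ee_pos'],o['tcp_rot'],o['q'].round(1))
c,W=wrist('w1.png'); np.savez('pics/w1.npz',W=W,f=c['frame'])
print(np.round(W[30::50,50::80,:],3).tolist()[0:3])
f=c['frame'].astype(int)
g=sel(W,(.35,.7),(-.48,-.16),(.098,.118)); print('grip',rect(W[g]),g.sum())
case=sel(W,(.35,.7),(-.48,-.16),(.064,.085)); print('case',rect(W[case]),np.median(W[case][:,2]))
E
```

```text
time: 2.15
ee_pos: [0.5228, -0.2647, 0.2309]
tcp_rot: [180.0, -0.0, 172.6]
wrist_force: [1.1, 0.4, 0.5]
opening: 0.0855
[ 0.52278781 -0.26467388  0.23093955] [ 1.79989331e+02 -1.43945183e-02  1.72586602e+02] [-26.9  10.   15.7  95.6   0.  -19.4]
[[[0.281, -0.55, -0.001], [0.327, -0.412, 0.001], [0.352, -0.306, -0.001], [0.366, -0.207, 0.002], [0.371, -0.102, 0.001], [0.366, 0.03, 0.002]], [[0.359, -0.557, -0.0], [0.407, -0.389, 0.072], [0.425, -0.302, 0.076], [0.436, -0.224, 0.076], [0.441, -0.135, 0.063], [0.443, -0.032, 0.069]], [[0.434, -0.571, 0.0], [0.461, -0.399, 0.071], [0.475, -0.31, 0.075], [0.486, -0.23, 0.075], [0.496, -0.14, 0.063], [0.502, -0.039, 0.074]]]
grip [0.5237, -0.2629, 0.0137, 0.07, 82.4057] 1085
case [0.5151, -0.3246, 0.2578, 0.2159, 82.8822] 0.07504639646304719
```

View pics/w1.png

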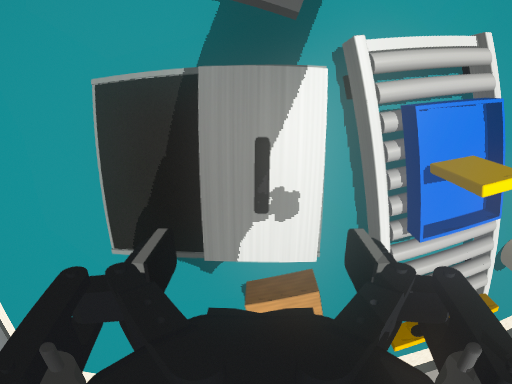

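The wrist view shows the grip bar at (262,175), gap-free between the fingers. Depth puts it at (0.5237, -0.2629), yaw about -7.4°, with its top at the right height. This agrees with the case pose. Descending to grip.

```bash
python3 -m jog '{"turn":[[0,0,0],[0,0,0],[0,0,0],[0,0,0],[0,0,0],[0,0,0],[0,0,0],[0,0,0],[0,0,0],[0,0,0]],"delta_pos":[[0.02,0.03,-0.7],[0,0,-0.7],[0,0,-0.7],[0,0,-0.6],[0,0,-0.26],[0,0,0],[0,0,0],[0,0,0],[0,0,0],[0,0,0]],"hand":[1,1,1,0,0,-1,-1,-1,-1,-1]}' 50
```

```text
time: 3.2
ee_pos: [0.5244, -0.262, 0.0855]
tcp_rot: [-179.9, 0.2, 172.5]
wrist_force: [-0.8, -1.1, 6.5]
opening: 0.013
```

```bash
python3 -m jog '{"turn":[[0,0,0],[0,0,0],[0,0,0],[0,0,0],[0,0,0],[0,0,0],[0,0,0],[0,0,0],[0,0,0],[0,0,0]],"delta_pos":[[0,0,0],[-0.02,-0.15,0],[-0.04,-0.3,0],[-0.04,-0.35,0],[-0.05,-0.4,0],[-0.05,-0.4,0],[-0.05,-0.4,0],[-0.04,-0.34,0],[-0.03,-0.2,0],[0,0,0]],"hand":[-1,-1,-1,-1,-1,-1,-1,-1,-1,-1]}' 50
```

```text
time: 4.2
ee_pos: [0.5082, -0.3901, 0.0855]
tcp_rot: [-179.9, 0.2, 172.5]
wrist_force: [0.2, -3.1, 6.0]
opening: 0.0132
```

```bash
python3 -m jog '{"turn":[[0,0,0],[0,0,0],[0,0,0],[0,0,0],[0,0,0],[0,0,0],[0,0,0],[0,0,0],[0,0,0],[0,0,0]],"delta_pos":[[0,0,0],[0,0,0],[0,0,0],[0,0,0.3],[0,0,0.6],[0,0.3,0.7],[0.06,0.5,0.7],[0.06,0.6,0.6],[0.06,0.6,0],[0.06,0.5,0]],"hand":[0,0.3,0.5,0.5,0.5,0.5,0.5,0.5,0.5,0.5]}' 50
python3 - <<'E'
from h import *
c,W=wrist('w2.png'); np.savez('pics/w2.npz',W=W,f=c['frame'])
o=bot.get_obs();print(o['ee_pos'],o['wrist_force'])
g=sel(W,(.35,.7),(-.5,-.3),(.098,.118)); print('grip',rect(W[g]),g.sum())
cy=np.array([0.125,0.992]); cx=np.array([0.992,-0.125])
# eyepiece tops z~0.066 inside pockets
m=sel(W,(.35,.7),(-.35,-.17),(.055,.069))
d=W[...,:2]-np.array([0.515,-0.3247]); X=d@cx; Y=d@cy
m&=(abs(X)<.098)&(Y>.012)&(Y<.116)
for x in (-.075,-.025,.025,.075):
    k=m&(abs(X-x)<.025)
    if k.sum()>30: print(x,k.sum(),cv2.minEnclosingCircle(W[k][:,:2].astype(np.float32)),W[k].mean(0),X[k].mean(),Y[k].mean(),W[k][:,2].max())
    else: print(x,'none',k.sum())
E
```

```text
time: 5.2
ee_pos: [0.5199, -0.2621, 0.231]
tcp_rot: [-179.9, 0.2, 172.6]
wrist_force: [-0.1, 0.3, -0.9]
opening: 0.0639
[ 0.52015085 -0.25923837  0.23068169] [2.59540734 1.00679096 1.12722324]
grip [0.507, -0.3893, 0.0145, 0.07, 82.7562] 1086
-0.075 928 ((0.44467616081237793, -0.25280383229255676), 0.01810004562139511) [ 0.44479916 -0.25290343  0.06602978] -0.07861380435928998 0.062447094232720525 0.06841064248594103
-0.025 none 0
0.025 844 ((0.5485339760780334, -0.26381880044937134), 0.01790717802941799) [ 0.54729973 -0.2636533   0.06565736] 0.02441049039484401 0.06459579258803357 0.06817795744152808
0.075 797 ((0.6206548810005188, -0.266710102558136), 0.04458434879779816) [ 0.59677539 -0.26709809  0.0651494 ] 0.07392095050588349 0.06736301583382825 0.0684910292861462
```

View pics/w2.png

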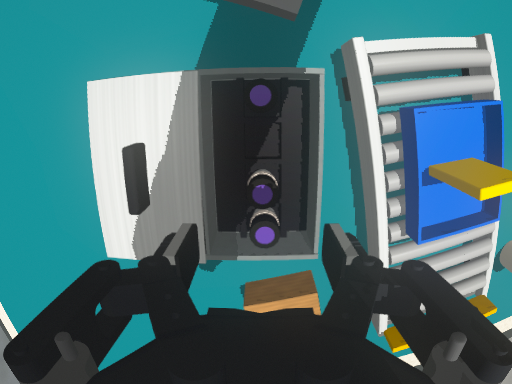

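The wrist view shows three eyepieces, at (260,95), (262,193) and (264,235). The second pocket, at about (262,140), is empty. The cover sits on the deck with its grip at (0.507, -0.3893), as planned. I'll refine the eyepiece centres and the tote pose.

```bash
cat >> h.py <<'E'
CC=np.array([0.515,-0.3247]); CY=np.array([0.127,0.992]); CX=np.array([0.992,-0.127])
def eyes(W,zr=(.060,.070)):
    d=W[...,:2]-CC; X=d@CX; Y=d@CY
    for x in (-.075,-.025,.025,.075):
        k=sel(W,(.35,.7),(-.4,-.1),zr)&(abs(X-x)<.024)&(abs(Y-.063)<.026)
        if k.sum()<30: print(x,'none'); continue
        p=W[k]; q=np.stack([X[k],Y[k]],1)
        lo,hi=np.percentile(q,1,0),np.percentile(q,99,0)
        c=(lo+hi)/2; print(x,len(p),'size',np.round(hi-lo,4),'loc',np.round(c,4),'world',np.round(CC+c[0]*CX+c[1]*CY,4))
def tote(W,f,zoff=.07):
    f=f.astype(int)
    b=sel(W,(.3,.95),(-.2,.12),(zoff+.026,zoff+.04))&(f[...,2]>f[...,0]*1.5)
    if b.sum()>50: print('rim',rect(W[b]),b.sum())
    b=sel(W,(.3,.95),(-.2,.12),(zoff+.09,zoff+.11))&(f[...,0]>f[...,2]*1.5)
    if b.sum()>20: print('web',rect(W[b]),W[b].mean(0).round(4),b.sum())
E
python3 - <<'E'
from h import *
d=np.load('pics/w2.npz'); eyes(d['W']); tote(d['W'],d['f'])
d=np.load('pics/w1.npz'); tote(d['W'],d['f'])
E
```

```text
-0.075 928 size [0.0332 0.0327] loc [-0.079   0.0624] world [ 0.4446 -0.2528]
-0.025 none
0.025 820 size [0.0336 0.0335] loc [0.0255 0.0649] world [ 0.5485 -0.2636]
0.075 877 size [0.0415 0.0468] loc [0.0781 0.0633] world [ 0.6005 -0.2718]
rim [0.542, -0.0359, 0.151, 0.1327, 2.8897] 2322
web [0.5417, -0.0446, 0.0125, 0.0555, 3.8663] [ 0.5407 -0.0523  0.1693] 626
rim [0.5422, -0.0362, 0.1511, 0.1321, 2.819] 2317
web [0.542, -0.0457, 0.0127, 0.0531, 2.5922] [ 0.5409 -0.0533  0.1693] 598
```

```bash
python3 -m jog '{"turn":[[0,0,0],[0,0,0],[0,0,0],[0,0,0],[0,0,0],[0,0,0],[0,0,0],[0,0,0],[0,0,0],[0,0,0]],"delta_pos":[[0.3,-0.05,-0.3],[0.27,-0.04,-0.6],[0,0,-0.7],[0,0,-0.7],[0,0,-0.7],[0,0,-0.55],[0,0,-0.3],[0,0,0],[0,0,0],[0,0,0]],"hand":[0.3,0.3,0.3,0.3,0.3,0.3,0.3,0.3,-1,-1]}' 50; python3 -m jog '{"turn":[[0,0,0],[0,0,0],[0,0,0],[0,0,0],[0,0,0],[0,0,0],[0,0,0],[0,0,0],[0,0,0],[0,0,0]],"delta_pos":[[0,0,0],[0,0,0],[0,0,0.2],[0,0,0.5],[0,0,0.7],[0,0,0.8],[0,0,0.6],[0,0,0.2],[0,0,0],[0,0,0]],"hand":[-1,-1,-1,-1,-1,-1,-1,-1,-1,-1]}' 50
```

```text
time: 6.25
ee_pos: [0.5491, -0.2676, 0.0382]
tcp_rot: [179.9, 0.2, 172.6]
wrist_force: [0.1, 4.7, 0.7]
opening: 0.035
time: 7.25
ee_pos: [0.5477, -0.268, 0.1848]
tcp_rot: [180.0, -0.1, 172.5]
wrist_force: [-0.1, -0.2, -1.1]
opening: 0.0348
```

```bash
python3 -m jog '{"turn":[[0,0,0.15],[0,0,0.15],[0,0,0.15],[0,0,0.15],[0,0,0.15],[0,0,0.15],[0,0,0.15],[0,0,0.15],[0,0,0.09],[0,0,0]],"delta_pos":[[0.08,0.3,0],[0.08,0.6,0],[0.08,0.8,0],[0.08,0.8,0],[0.08,0.8,0],[0.08,0.8,0],[0.08,0.7,0],[0.06,0.4,0],[0,0.14,0],[0,0,0]],"hand":[-1,-1,-1,-1,-1,-1,-1,-1,-1,-1]}' 50
python3 - <<'E'
from h import *
c,W=wrist('w3.png'); tote(W,c['frame'])
o=bot.get_obs();print(o['ee_pos'],o['tcp_rot'])
s=camera('scene');save(s,'s3.png')
tote(cloud(s),s['frame'])
E
```

```text
time: 8.25
ee_pos: [0.5784, 0.0002, 0.1847]
tcp_rot: [180.0, -0.1, -177.0]
wrist_force: [0.1, -0.5, -1.6]
opening: 0.0344
rim [0.542, -0.036, 0.1502, 0.1309, 2.8833] 3862
web [0.5417, -0.036, 0.0121, 0.0687, 2.8036] [ 0.541  -0.0347  0.1712] 2813
[ 0.57850536 -0.00070851  0.18490771] [-1.79990693e+02 -8.41149829e-02 -1.77079907e+02]
rim [0.542, -0.0363, 0.1527, 0.1353, 3.1301] 385
```

View pics/w3.png

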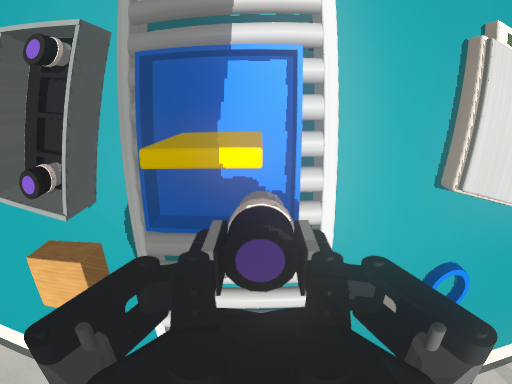

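The wrist view shows the eyepiece gripped at (260,245), with the tote below at (220,140) and its web at (200,155). The tote hasn't moved. Lowering into the far bay.

```bash
python3 -m jog '{"turn":[[0,0,0],[0,0,0],[0,0,0],[0,0,0],[0,0,0],[0,0,0],[0,0,0],[0,0,0],[0,0,0],[0,0,0]],"delta_pos":[[0,0,-0.4],[0,0,-0.5],[0,0,-0.4],[0,0,-0.17],[0,0,-0.06],[0,0,0],[0,0,0],[0,0,0],[0,0,0],[0,0,0]],"hand":[-1,-1,-1,-1,-1,-1,0.1,0.15,0.15,0.15]}' 50
python3 -m jog '{"turn":[[0,0,-0.1],[0,0,-0.15],[0,0,-0.15],[0,0,-0.15],[0,0,-0.15],[0,0,-0.15],[0,0,-0.15],[0,0,-0.15],[0,0,-0.15],[0,0,0]],"delta_pos":[[0,0,0.3],[0,0,0.6],[0,0,0.8],[0.07,-0.6,0.3],[0.06,-0.8,0.3],[0.06,-0.8,0],[0.06,-0.8,0],[0.06,-0.8,0],[0.06,-0.8,0],[0,-0.5,0]],"hand":[0.15,0.15,0.15,0.3,0.3,0.3,0.3,0.3,0.3,0.3]}' 50
python3 - <<'E'
from h import *
c,W=wrist('w4.png'); tote(W,c['frame']); eyes(W)
o=bot.get_obs();print(o['ee_pos'],o['tcp_rot'])
s=camera('scene');save(s,'s4.png')
E
```

```text
time: 9.35
ee_pos: [0.5792, -0.0008, 0.1097]
tcp_rot: [-180.0, 0.0, -177.1]
wrist_force: [0.5, 0.4, -0.1]
opening: 0.049
time: 10.35
ee_pos: [0.5973, -0.2586, 0.2252]
tcp_rot: [-180.0, 0.0, 172.3]
wrist_force: [0.8, 0.8, 0.3]
opening: 0.0554
rim [0.5422, -0.0359, 0.1507, 0.1335, 2.5882] 2445
web [0.5425, -0.0484, 0.0123, 0.0494, 2.9183] [ 0.5425 -0.0569  0.1702] 535
-0.075 900 size [0.0335 0.0332] loc [-0.0781  0.0621] world [ 0.4454 -0.2532]
-0.025 none
0.025 none
0.075 1038 size [0.041  0.0441] loc [0.078 0.063] world [ 0.6004 -0.2721]
[ 0.59691477 -0.26114483  0.22466751] [-1.79915300e+02  1.68212190e-02  1.72238497e+02]
```

View pics/w4.png

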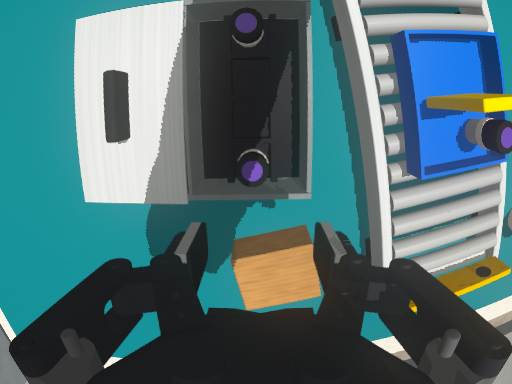

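View pics/s4.png

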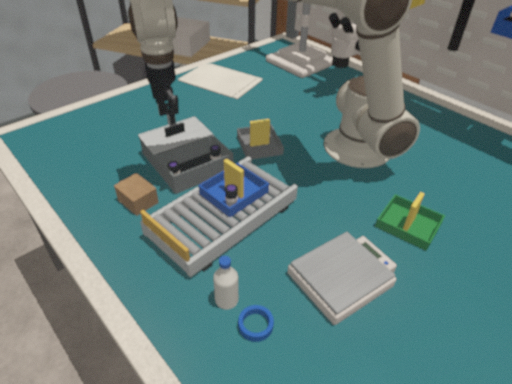

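The eyepiece stands in the far bay (495,135). The other two are in the case at (247,25) and (251,168). I'll refine the +75 one by colour.

Run:
```python
from h import *
c,W=wrist(); o=bot.get_obs();print(o['ee_pos'],o['tcp_rot'])
d=W[...,:2]-CC; X=d@CX; Y=d@CY
f=c['frame'].astype(int)
k=sel(W,(.35,.7),(-.4,-.1),(.063,.070))&(abs(X-.075)<.028)&(abs(Y-.063)<.03)
ys,xs=np.where(k); print(xs.min(),xs.max(),ys.min(),ys.max())
pur=k&(f[...,2]>f[...,1]*1.4)&(f[...,2]>80); print('purple',pur.sum(),np.median(X[pur]),np.median(Y[pur]),X[pur].mean(),Y[pur].mean(), W[pur].mean(0))
k2=k.astype(np.uint8); n,l,s,ce=cv2.connectedComponentsWithStats(k2)
for i in range(1,n):
    if s[i,4]>20: q=l==i; print(s[i],np.round([X[q].min(),X[q].max(),Y[q].min(),Y[q].max()],4))
```

```text
[ 0.59721027 -0.25733056  0.2248476 ] [1.79998824e+02 1.07467565e-02 1.72309424e+02]
221 276 154 195
purple 353 0.07474565046362981 0.06777747105499289 0.07490270912418706 0.06755571270772949 [ 0.59786707 -0.26720847  0.06644519]
[236 154  34  33 888] [0.0571 0.0914 0.05   0.0846]
[221 191  56   4 109] [0.0974 0.0988 0.0331 0.092 ]
```

```bash
python3 -m jog '{"turn":[[0,0,0.04],[0,0,0],[0,0,0],[0,0,0],[0,0,0],[0,0,0],[0,0,0],[0,0,0],[0,0,0],[0,0,0]],"delta_pos":[[0,-0.2,-0.4],[0,0,-0.7],[0,0,-0.8],[0,0,-0.8],[0,0,-0.7],[0,0,-0.34],[0,0,0],[0,0,0],[0,0,0],[0,0,0]],"hand":[0.3,0.3,0.3,0.3,0.3,0.3,0.3,-1,-1,-1]}' 50; python3 -m jog '{"turn":[[0,0,0],[0,0,0],[0,0,0],[0,0,0],[0,0,0],[0,0,0],[0,0,0],[0,0,0],[0,0,0],[0,0,0]],"delta_pos":[[0,0,0],[0,0,0.2],[0,0,0.5],[0,0,0.7],[0,0,0.8],[0,0,0.6],[0,0,0.2],[0,0,0],[0,0,0],[0,0,0]],"hand":[-1,-1,-1,-1,-1,-1,-1,-1,-1,-1]}' 50
```

```text
time: 11.5
ee_pos: [0.5986, -0.266, 0.0396]
tcp_rot: [-180.0, 0.2, 172.8]
wrist_force: [-0.6, 1.7, 5.5]
opening: 0.0344
time: 12.5
ee_pos: [0.5968, -0.2657, 0.1851]
tcp_rot: [180.0, -0.2, 172.8]
wrist_force: [0.1, -0.4, -0.8]
opening: 0.0344
```

```bash
python3 -m jog '{"turn":[[0,0,0.16],[0,0,0.16],[0,0,0.16],[0,0,0.16],[0,0,0.16],[0,0,0.16],[0,0,0.16],[0,0,0.14],[0,0,0],[0,0,0]],"delta_pos":[[-0.05,0.3,0],[-0.05,0.6,0],[-0.05,0.8,0],[-0.05,0.8,0],[-0.05,0.7,0],[-0.04,0.5,0],[0,0.27,0],[0,0,0],[0,0,0],[0,0,0]],"hand":[-1,-1,-1,-1,-1,-1,-1,-1,-1,-1]}' 50
python3 - <<'E'
from h import *
c,W=wrist('w5.png'); tote(W,c['frame'])
o=bot.get_obs();print(o['ee_pos'],o['tcp_rot'])
E
```

```text
time: 13.5
ee_pos: [0.5829, -0.0683, 0.187]
tcp_rot: [-180.0, -0.0, -177.2]
wrist_force: [0.1, 0.2, -0.6]
opening: 0.0344
rim [0.5421, -0.0358, 0.1506, 0.131, 2.7501] 3740
web [0.542, -0.0359, 0.0126, 0.0687, 2.9918] [ 0.5412 -0.0373  0.171 ] 2780
[ 0.58294114 -0.06842431  0.18700297] [-1.79994203e+02 -2.25470317e-02 -1.77212902e+02]
```

View pics/w5.png

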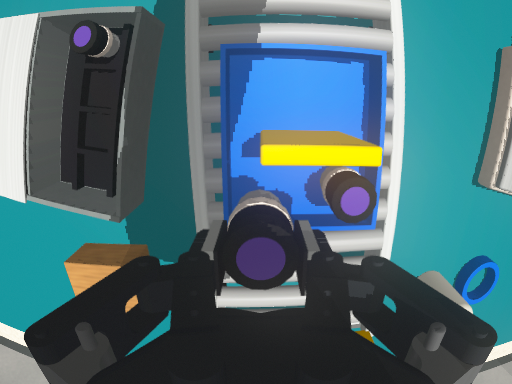

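The tote is unmoved. The first eyepiece stands at (350,190) and the held one at (260,245) has clear space below. Lowering it.

```bash
python3 -m jog '{"turn":[[0,0,0],[0,0,0],[0,0,0],[0,0,0],[0,0,0],[0,0,0],[0,0,0],[0,0,0],[0,0,0],[0,0,0]],"delta_pos":[[0,0,-0.4],[0,0,-0.5],[0,0,-0.4],[0,0,-0.19],[0,0,-0.07],[0,0,0],[0,0,0],[0,0,0],[0,0,0],[0,0,0]],"hand":[-1,-1,-1,-1,-1,-1,0.1,0.15,0.15,0.15]}' 50
python3 -m jog '{"turn":[[0,0,0],[0,0,0],[0,0,0],[0,0,-0.2],[0,0,-0.2],[0,0,-0.2],[0,0,-0.2],[0,0,-0.2],[0,0,-0.25],[0,0,0]],"delta_pos":[[0,0,0.3],[0,0,0.6],[0,0,0.8],[-0.4,-0.4,0.3],[-0.5,-0.6,0.3],[-0.5,-0.7,0],[-0.5,-0.7,0],[-0.4,-0.7,0],[-0.3,-0.5,0],[0,0,0]],"hand":[0.15,0.15,0.15,0.3,0.3,0.3,0.3,0.3,0.3,0.3]}' 50
python3 - <<'E'
from h import *
c,W=wrist('w6.png'); tote(W,c['frame']); eyes(W)
o=bot.get_obs();print(o['ee_pos'],o['tcp_rot'])
E
```

```text
time: 14.55
ee_pos: [0.5832, -0.0674, 0.1098]
tcp_rot: [-180.0, 0.0, -177.1]
wrist_force: [-0.2, 0.5, 0.2]
opening: 0.0493
time: 15.55
ee_pos: [0.4514, -0.2499, 0.2258]
tcp_rot: [-179.9, 0.1, 172.6]
wrist_force: [-1.0, 0.9, -0.0]
opening: 0.0554
rim [0.5423, -0.0358, 0.1519, 0.1322, 2.7374] 1592
web [0.5421, -0.0375, 0.0144, 0.0694, 2.6405] [ 0.5395 -0.0415  0.1689] 869
-0.075 909 size [0.0335 0.0331] loc [-0.0797  0.0627] world [ 0.4439 -0.2524]
-0.025 none
0.025 none
0.075 162 size [0.0021 0.0505] loc [0.0979 0.0627] world [ 0.6201 -0.2749]
[ 0.45223451 -0.24866234  0.22560507] [-1.79970636e+02  7.07435270e-02  1.72712306e+02]
```

View pics/w6.png

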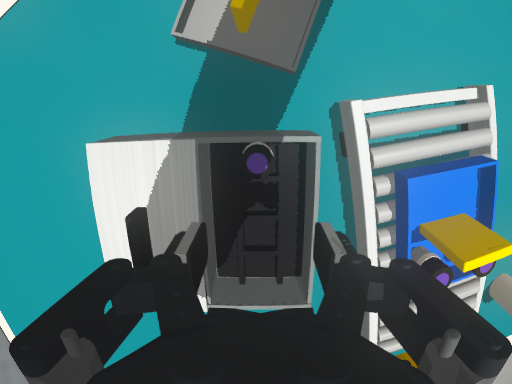

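```bash
python3 -m jog '{"turn":[[0,0,0],[0,0,0],[0,0,0],[0,0,0],[0,0,0],[0,0,0],[0,0,0],[0,0,0],[0,0,0],[0,0,0]],"delta_pos":[[-0.14,-0.06,-0.4],[0,0,-0.7],[0,0,-0.8],[0,0,-0.8],[0,0,-0.7],[0,0,-0.35],[0,0,0],[0,0,0],[0,0,0],[0,0,0]],"hand":[0.3,0.3,0.3,0.3,0.3,0.3,0.3,-1,-1,-1]}' 50; python3 -m jog '{"turn":[[0,0,0],[0,0,0],[0,0,0],[0,0,0],[0,0,0],[0,0,0],[0,0,0],[0,0,0],[0,0,0],[0,0,0]],"delta_pos":[[0,0,0],[0,0,0.2],[0,0,0.5],[0,0,0.7],[0,0,0.8],[0,0,0.6],[0,0,0.2],[0,0,0],[0,0,0],[0,0,0]],"hand":[-1,-1,-1,-1,-1,-1,-1,-1,-1,-1]}' 50
```

```text
time: 16.6
ee_pos: [0.4472, -0.2507, 0.0387]
tcp_rot: [-180.0, 0.2, 172.9]
wrist_force: [0.3, 1.3, 5.4]
opening: 0.0347
time: 17.6
ee_pos: [0.4453, -0.2501, 0.185]
tcp_rot: [179.9, -0.1, 172.9]
wrist_force: [-1.3, 0.4, -2.3]
opening: 0.0348
```

```bash
python3 -m jog '{"turn":[[0,0,0.16],[0,0,0.16],[0,0,0.16],[0,0,0.16],[0,0,0.16],[0,0,0.16],[0,0,0.16],[0,0,0.12],[0,0,0],[0,0,0]],"delta_pos":[[0.1,0.3,0],[0.15,0.6,0],[0.2,0.8,0],[0.2,0.8,0],[0.2,0.8,0],[0.2,0.6,0],[0.1,0.34,0],[0,0,0],[0,0,0],[0,0,0]],"hand":[-1,-1,-1,-1,-1,-1,-1,-1,-1,-1]}' 50
python3 - <<'E'
from h import *
c,W=wrist('w7.png'); tote(W,c['frame'])
o=bot.get_obs();print(o['ee_pos'],o['tcp_rot'])
E
```

```text
time: 18.6
ee_pos: [0.5031, -0.0391, 0.1862]
tcp_rot: [-180.0, -0.1, -177.3]
wrist_force: [-0.9, -0.4, -0.7]
opening: 0.0347
rim [0.5423, -0.0358, 0.1514, 0.1304, 2.7759] 2736
web [0.5421, -0.0377, 0.0125, 0.0483, 2.2771] [ 0.5434 -0.0382  0.1718] 449
[ 0.50312661 -0.03925403  0.18641017] [-1.79995178e+02 -3.69543644e-02 -1.77294132e+02]
```

View pics/w7.png

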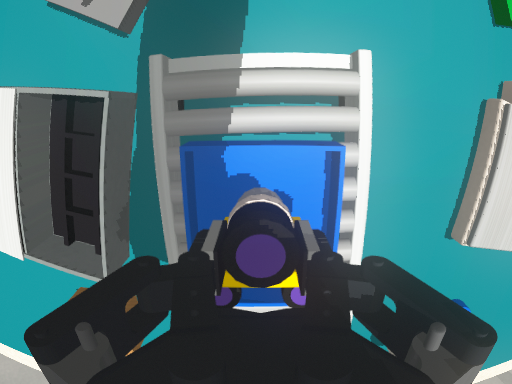

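The case pockets at (78,165) are now all empty, and the held eyepiece is over the near bay. Lowering, releasing, and then rising straight up.

```bash
python3 -m jog '{"turn":[[0,0,0],[0,0,0],[0,0,0],[0,0,0],[0,0,0],[0,0,0],[0,0,0],[0,0,0],[0,0,0],[0,0,0]],"delta_pos":[[0,0,-0.4],[0,0,-0.5],[0,0,-0.4],[0,0,-0.18],[0,0,-0.07],[0,0,0],[0,0,0],[0,0,0],[0,0,0],[0,0,0]],"hand":[-1,-1,-1,-1,-1,-1,0.1,0.15,0.15,0.15]}' 50
python3 -m jog '{"turn":[[0,0,0],[0,0,0],[0,0,0],[0,0,0],[0,0,0],[0,0,0],[0,0,0],[0,0,0],[0,0,0],[0,0,0]],"delta_pos":[[0,0,0.3],[0,0,0.6],[0,0,0.8],[0,0,0.8],[-0.3,0,0.5],[-0.3,0,0],[-0.3,0,0],[0,0,0],[0,0,0],[0,0,0]],"hand":[0.15,0.15,0.15,0.3,0.3,0.3,0.3,0.3,0.3,0.3]}' 50
python3 - <<'E'
from h import *
c,W=wrist('w8.png'); tote(W,c['frame'])
o=bot.get_obs();print(o['ee_pos'],o['tcp_rot'])
np.savez('pics/w8.npz',W=W,f=c['frame'])
f=c['frame'].astype(int)
l=sel(W,(.3,.9),(-.18,.1),(.06,.074))&(f[...,2]<f[...,0]*1.5); print('lane',rect(W[l]))
y=sel(W,(.7,.9),(-.18,.15),(.09,.12))&(f[...,2]<f[...,0]*.6); print('stop',y.sum())
if y.sum()>20: print(rect(W[y]),W[y].mean(0))
E
```

```text
time: 19.65
ee_pos: [0.5037, -0.0384, 0.1097]
tcp_rot: [-180.0, 0.0, -177.2]
wrist_force: [-0.1, 0.3, -0.1]
opening: 0.0492
time: 20.65
ee_pos: [0.4589, -0.0384, 0.2595]
tcp_rot: [-180.0, 0.0, -177.2]
wrist_force: [0.1, 0.2, -0.6]
opening: 0.0556
rim [0.5421, -0.0356, 0.1514, 0.1303, 2.9302] 1769
web [0.5412, -0.036, 0.0124, 0.0695, 1.9502] [ 0.5393 -0.0361  0.1694] 1254
[ 0.45888582 -0.03841651  0.25922589] [ 1.79996399e+02 -1.17075104e-02 -1.77204248e+02]
lane [0.5313, -0.0348, 0.2965, 0.2064, 4.0241]
stop 0
```

View pics/w8.png

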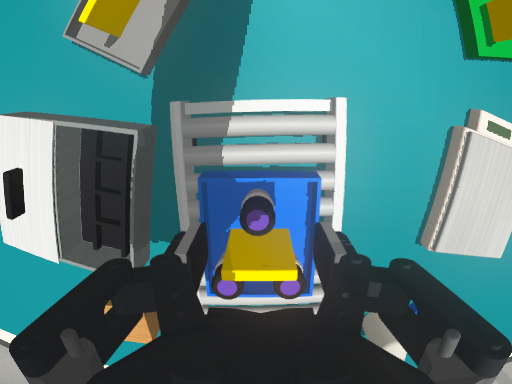

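All three eyepieces stand in the tote, at (258,215), (228,287) and (290,287). Next I turn 90° and go above the web.

```bash
python3 -m jog '{"turn":[[0,0,1],[0,0,1],[0,0,1],[0,0,1],[0,0,1],[0,0,1],[0,0,1],[0,0,1],[0,0,1],[0,0,1]],"delta_pos":[[0,0,0.8],[0,0,0.5],[0,0,0],[0.2,0.05,0],[0.2,0,0],[0.3,0,0],[0.3,0,0],[0.3,0,0],[0.2,0,0],[0.16,0,0]],"hand":[0.1,0.1,0.1,0.1,0.1,0.1,0.1,0.1,0.1,0.1]}' 50
python3 -m jog '{"turn":[[0,0,0.8],[0,0,0.45],[0,0,0],[0,0,0],[0,0,0],[0,0,0],[0,0,0],[0,0,0],[0,0,0],[0,0,0]],"delta_pos":[[0,0,0],[0,0,0],[0,0,0],[0,0,0],[0,0,0],[0,0,0],[0,0,0],[0,0,0],[0,0,0],[0,0,0]],"hand":[0.1,0.1,0.1,0.1,0.1,0.1,0.1,0.1,0.1,0.1]}' 50
python3 - <<'E'
from h import *
c,W=wrist('w9.png'); tote(W,c['frame'])
o=bot.get_obs();print(o['ee_pos'],o['tcp_rot'],o['q'].round(1))
np.savez('pics/w9.npz',W=W,f=c['frame'])
f=c['frame'].astype(int)
l=sel(W,(.3,.9),(-.18,.1),(.06,.074))&(f[...,2]<f[...,0]*1.5); print('lane',rect(W[l]))
y=sel(W,(.7,.9),(-.18,.15),(.08,.12))&(f[...,2]<f[...,0]*.6); print('stop',y.sum())
if y.sum()>20: print(rect(W[y]),W[y].mean(0))
E
```

```text
time: 21.7
ee_pos: [0.5425, -0.0359, 0.3235]
tcp_rot: [179.9, -0.0, -96.9]
wrist_force: [-0.1, 0.6, 0.4]
opening: 0.0473
time: 22.7
ee_pos: [0.5414, -0.0359, 0.3243]
tcp_rot: [-180.0, -0.0, -87.2]
wrist_force: [-0.1, -0.2, -0.1]
opening: 0.0468
rim [0.5423, -0.0363, 0.1512, 0.1297, 2.8459] 1763
web [0.5421, -0.0362, 0.0114, 0.0687, 3.0677] [ 0.5422 -0.0378  0.1715] 739
[ 0.54146351 -0.035923    0.32430301] [-1.79995569e+02 -6.15427396e-04 -8.72116027e+01] [ -3.8   7.3  23.2 105.9  -0.  -96.6]
lane [0.5876, -0.0309, 0.4085, 0.2063, 4.0946]
stop 1598
[0.783, -0.017, 0.013, 0.1884, 4.3227] [ 0.78135923 -0.02028664  0.09815627]
```

View pics/w9.png

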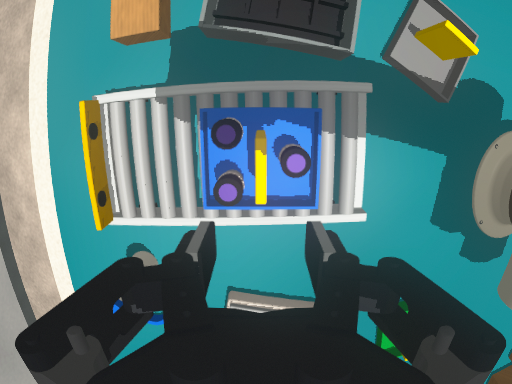

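The wrist view shows three eyepieces in the tote at (228,133), (228,190) and (295,160), the web at (260,165), and the stop at (97,165). The lane is at (0.5876, -0.0309) with yaw 4.1°, and the stop face is at x≈0.777. Gripping the web above the eyepiece tops.

```bash
python3 -m jog '{"turn":[[0,0,0],[0,0,0],[0,0,0],[0,0,0],[0,0,0],[0,0,0],[0,0,0],[0,0,0],[0,0,0],[0,0,0]],"delta_pos":[[0.015,0,-0.4],[0,0,-0.7],[0,0,-0.8],[0,0,-0.8],[0,0,-0.6],[0,0,-0.3],[0,0,-0.1],[0,0,0],[0,0,0],[0,0,0]],"hand":[0,0,0,0,0,0,0,-0.5,-1,-1]}' 60
python3 -m jog '{"turn":[[0,0,0],[0,0,0],[0,0,0],[0,0,0],[0,0,0],[0,0,0],[0,0,0],[0,0,0],[0,0,0],[0,0,0]],"delta_pos":[[0,0,0],[0,0,0],[0,0,0],[0,0,0],[0,0,0],[0,0,0],[0,0,0],[0,0,0],[0,0,0],[0,0,0]],"hand":[-1,-1,-1,-1,-1,-1,-1,-1,-1,-1]}' 60
```

```text
time: 23.75
ee_pos: [0.5431, -0.036, 0.1412]
tcp_rot: [-179.8, -0.0, -87.2]
wrist_force: [-0.3, 0.3, 4.4]
opening: 0.0113
time: 24.75
ee_pos: [0.5431, -0.036, 0.1412]
tcp_rot: [-179.8, -0.0, -87.2]
wrist_force: [0.3, -0.5, 6.7]
opening: 0.0111
```

```bash
python3 -m jog '{"turn":[[0,0,0],[0,0,0.02],[0,0,0.02],[0,0,0.02],[0,0,0.02],[0,0,0.02],[0,0,0.02],[0,0,0.02],[0,0,0.01],[0,0,0]],"delta_pos":[[0.1,0.01,0.02],[0.2,0.015,0],[0.35,0.03,0],[0.45,0.04,0],[0.5,0.04,0],[0.5,0.04,0],[0.4,0.035,0],[0.3,0.025,0],[0.15,0.01,0],[0.05,0.005,0]],"hand":[-1,-1,-1,-1,-1,-1,-1,-1,-1,-1]}' 60
python3 - <<'E'
from h import *
c,W=wrist('w10.png')
o=bot.get_obs();print(o['ee_pos'],o['tcp_rot'],o['wrist_force'])
f=c['frame'].astype(int)
b=sel(W,(.5,.95),(-.2,.12),(.09,.112))&(f[...,2]>f[...,0]*1.5); print('rim',rect(W[b]))
y=sel(W,(.7,.9),(-.18,.15),(.08,.12))&(f[...,2]<f[...,0]*.6); print('stop',rect(W[y]))
s=camera('side');save(s,'d10.png')
E
```

```text
time: 25.75
ee_pos: [0.6943, -0.0242, 0.1412]
tcp_rot: [-179.9, -0.1, -86.0]
wrist_force: [-0.4, -5.0, 7.4]
opening: 0.0112
[ 0.694391   -0.02416757  0.14123511] [-1.79836681e+02 -9.07470807e-02 -8.60396877e+01] [ 1.78794506 -3.87394338  7.35588195]
rim [0.696, -0.0358, 0.151, 0.1071, 4.0319]
stop [0.7829, -0.0186, 0.1596, 0.1079, 61.8227]
```

View pics/w10.png

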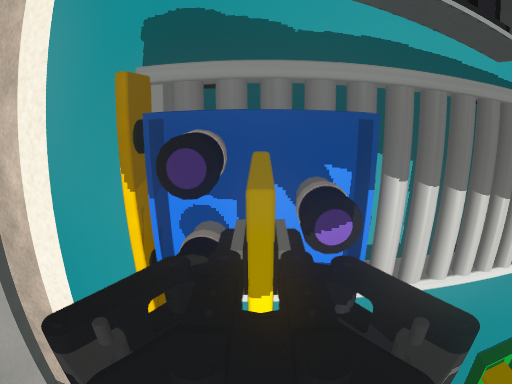

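The tote front edge, at (145,190), is about 7 mm short of the stop plate. Pushing gently until contact.

```bash
python3 -m jog '{"turn":[[0,0,0],[0,0,0],[0,0,0],[0,0,0],[0,0,0],[0,0,0],[0,0,0],[0,0,0],[0,0,0],[0,0,0]],"delta_pos":[[0.04,0.005,0],[0.04,0.005,0],[0.04,0.005,0],[0.03,0.003,0],[0.03,0.003,0],[0.02,0,0],[0.02,0,0],[0,0,0],[0,0,0],[0,0,0]],"hand":[-1,-1,-1,-1,-1,-1,-1,-1,-1,-1]}' 60
```

```text
time: 26.85
ee_pos: [0.7019, -0.0237, 0.1413]
tcp_rot: [179.8, -0.1, -86.1]
wrist_force: [-14.6, -6.4, 10.8]
opening: 0.0112
```

Run:
```python
from h import *
for n in ('scene','side'):
    c=dict(np.load(f'pics/{n}0.npz')); W=cloud(c)
    s=sel(W,(.42,.8),(.17,.5),(.043,.057))
    m=np.zeros_like(s,np.uint8); m[s]=1
    k,l,st,_=cv2.connectedComponentsWithStats(m)
    i=1+st[1:,4].argmax(); q=l==i
    print(n,rect(W[q]),st[i],np.median(W[q][:,2]))
c,W=wrist('w11.png'); f=c['frame'].astype(int)
b=sel(W,(.5,.95),(-.2,.12),(.09,.112))&(f[...,2]>f[...,0]*1.5); print('rim',rect(W[b]))
s=camera('scene');save(s,'s11.png');W=cloud(s);tote(W,s['frame'])
```

```text
scene [0.5029, 0.3307, 0.1709, 0.1885, 82.0992] [ 291  235  104   79 4223] 0.04958607002230064
side [0.5023, 0.3261, 0.1784, 0.1855, 82.1343] [ 188  120   57   32 1185] 0.04772853568947033
rim [0.7099, -0.0468, 0.1626, 0.1299, 3.8841]
rim [0.7018, -0.023, 0.1528, 0.1353, 3.2702] 363
web [0.7004, -0.0082, 0.0445, 0.0153, 80.0902] [ 0.7017 -0.0034  0.1692] 81
```

View pics/s11.png

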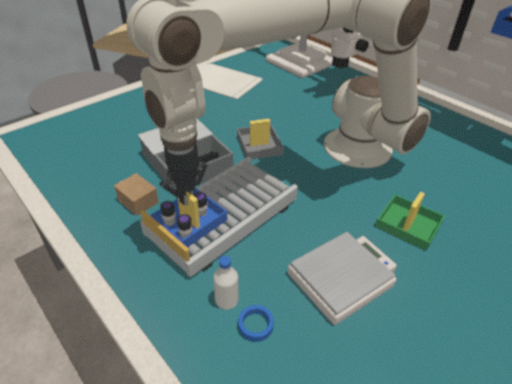

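The tote (185,220) is flush against the stop, and the force reads -14.6 N. I'll ease off the preload, grip harder and lift straight up.

```bash
python3 -m jog '{"turn":[[0,0,0],[0,0,0],[0,0,0],[0,0,0],[0,0,0],[0,0,0],[0,0,0],[0,0,0],[0,0,0],[0,0,0]],"delta_pos":[[0,0,0],[0,0,0],[-0.04,0,0],[0,0,0.1],[0,0,0.2],[0,0,0.3],[0,0,0.4],[0,0,0.3],[0,0,0.1],[0,0,0]],"hand":[-1,-1,-1,-1,-1,-1,-1,-1,-1,-1]}' 90
python3 - <<'E'
from h import *
c,W=wrist('w12.png')
o=bot.get_obs();print(o['ee_pos'],o['tcp_rot'],o['wrist_force'],o['torque'])
s=camera('side');save(s,'d12.png')
E
```

```text
time: 27.95
ee_pos: [0.7017, -0.0221, 0.2105]
tcp_rot: [-180.0, 0.0, -86.0]
wrist_force: [0.2, -0.1, -6.7]
opening: 0.0109
[ 0.70141931 -0.02217991  0.2095291 ] [ 1.79961126e+02  1.32416568e-02 -8.59961757e+01] [-0.31150423  0.7499812  -6.54941063] [-0.00845443  0.02605936  0.02588925]
```

View pics/w12.png

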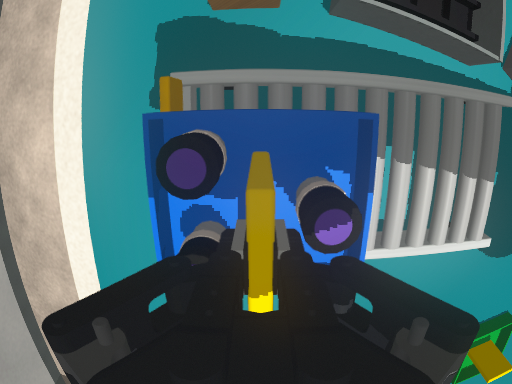

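View pics/d12.png

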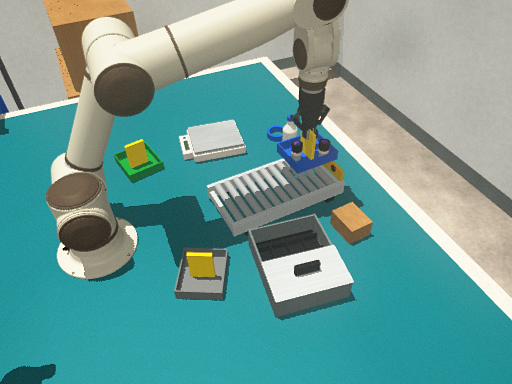

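```bash
python3 -m jog '{"turn":[[0,0,0],[0,0,-0.1],[0,0,-0.15],[0,0,-0.15],[0,0,-0.15],[0,0,-0.15],[0,0,-0.15],[0,0,-0.15],[0,0,-0.15],[0,0,-0.15]],"delta_pos":[[-0.08,0.15,0],[-0.17,0.3,0],[-0.25,0.45,0],[-0.31,0.55,0],[-0.34,0.6,0],[-0.34,0.6,0],[-0.34,0.6,0],[-0.34,0.6,0],[-0.34,0.6,0],[-0.34,0.6,0]],"hand":[-1,-1,-1,-1,-1,-1,-1,-1,-1,-1]}' 90
python3 -m jog '{"turn":[[0,0,-0.1],[0,0,-0.09],[0,0,0],[0,0,0],[0,0,0],[0,0,0],[0,0,0],[0,0,0],[0,0,0],[0,0,0]],"delta_pos":[[-0.31,0.55,0],[-0.28,0.5,0],[-0.23,0.4,0],[-0.16,0.28,0],[-0.09,0.17,0],[-0.05,0.09,0],[0,0,0],[0,0,0],[0,0,0],[0,0,0]],"hand":[-1,-1,-1,-1,-1,-1,-1,-1,-1,-1]}' 90
python3 - <<'E'
from h import *
c,W=wrist('w13.png'); np.savez('pics/w13.npz',W=W,f=c['frame'])
o=bot.get_obs();print(o['ee_pos'],o['tcp_rot'],o['wrist_force'],o['torque'])
f=c['frame'].astype(int)
b=sel(W,(.35,.7),(.2,.5),(.16,.19))&(f[...,2]>f[...,0]*1.5); print('rim',rect(W[b]),W[b][:,2].mean())
s=sel(W,(.35,.7),(.15,.5),(.044,.056))&(abs(f[...,2]-f[...,0])<60); print('pan',rect(W[s]),s.sum())
s=camera('scene');save(s,'s13.png');W=cloud(s);f=s['frame'].astype(int)
b=sel(W,(.35,.7),(.2,.5),(.155,.195))&(f[...,2]>f[...,0]*1.5); print('rim',rect(W[b]),W[b][:,2].mean())
E
```

```text
time: 29.05
ee_pos: [0.5571, 0.2315, 0.2097]
tcp_rot: [180.0, -0.0, -96.4]
wrist_force: [1.1, 1.0, -5.5]
opening: 0.0104
time: 30.05
ee_pos: [0.5031, 0.3291, 0.2103]
tcp_rot: [-180.0, -0.0, -98.0]
wrist_force: [0.4, 0.7, -6.3]
opening: 0.0107
[0.50301515 0.329149   0.21030918] [-1.79996641e+02 -1.82105760e-03 -9.79721460e+01] [ 0.36741416 -0.81373536 -5.44248983] [-0.02478306  0.03538543  0.00724082]
rim [0.5024, 0.3173, 0.1065, 0.1513, 82.276] 0.1719910809682122
pan [0.4916, 0.2564, 0.0198, 0.19, 81.9818] 3427
rim [0.5044, 0.3293, 0.133, 0.1522, 82.1316] 0.166667081751422
```

View pics/w13.png

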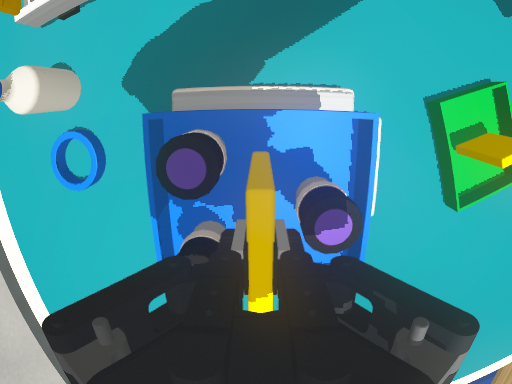

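View pics/s13.png

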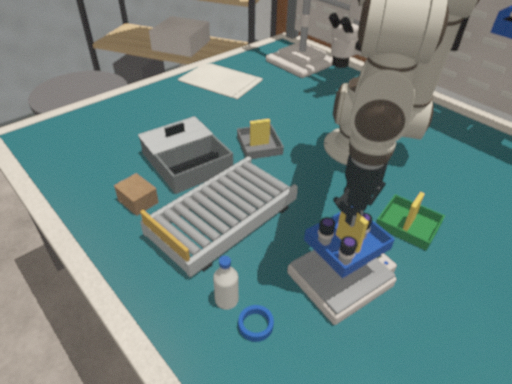

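The tote hangs level over the scale. The pan strip gives the pan centre as (0.5025, 0.3307) with yaw -8.0°, agreeing with the scene fit. Lowering with a small correction.

```bash
python3 -m jog '{"turn":[[0,0,0],[0,0,0],[0,0,0],[0,0,0],[0,0,0],[0,0,0],[0,0,0],[0,0,0],[0,0,0],[0,0,0]],"delta_pos":[[-0.01,0.03,-0.1],[0,0,-0.25],[0,0,-0.35],[0,0,-0.35],[0,0,-0.3],[0,0,-0.2],[0,0,-0.1],[0,0,-0.06],[0,0,-0.04],[0,0,0]],"hand":[-1,-1,-1,-1,-1,-1,-1,-1,-1,-1]}' 90
python3 -c "
from h import *
o=bot.get_obs();print(o['ee_pos'],o['tcp_rot'],o['wrist_force'])"
```

```text
time: 31.15
ee_pos: [0.5024, 0.3312, 0.1231]
tcp_rot: [-180.0, 0.0, -97.9]
wrist_force: [-0.8, 0.5, -5.8]
opening: 0.0106
[0.5023782  0.33123034 0.12314188] [-1.79971519e+02  2.46754118e-02 -9.79273336e+01] [-0.76896411  0.54368362 -5.81722318]
```

```bash
python3 -m jog '{"turn":[[0,0,0],[0,0,0],[0,0,0],[0,0,0],[0,0,0],[0,0,0],[0,0,0],[0,0,0],[0,0,0],[0,0,0]],"delta_pos":[[0,0,-0.01],[0,0,-0.01],[0,0,-0.01],[0,0,-0.01],[0,0,-0.01],[0,0,0],[0,0,0],[0,0,0],[0,0,0],[0,0,0]],"hand":[-1,-1,-1,-1,-1,-1,-1,-1,-1,-1]}' 90
```

```text
time: 32.15
ee_pos: [0.5023, 0.3312, 0.1213]
tcp_rot: [-180.0, 0.0, -97.9]
wrist_force: [-3.2, -2.2, 5.7]
opening: 0.0105
```

```bash
python3 -m jog '{"turn":[[0,0,0],[0,0,0],[0,0,0],[0,0,0],[0,0,0],[0,0,0],[0,0,0],[0,0,0],[0,0,0],[0,0,0]],"delta_pos":[[0,0,0],[0,0,0],[0,0,0],[0,0,0],[0,0,0.2],[0,0,0.4],[0,0,0.6],[0,0,0.7],[0,0,0.7],[0,0,0]],"hand":[-0.6,-0.4,-0.2,0,0,0,0,0,0,0]}' 60
python3 - <<'E'
from h import *
c,W=wrist('w14.png'); f=c['frame'].astype(int)
o=bot.get_obs();print(o['ee_pos'],o['tcp_rot'],o['wrist_force'])
b=sel(W,(.35,.7),(.2,.5),(.076,.09))&(f[...,2]>f[...,0]*1.5); print('rim',rect(W[b]),W[b][:,2].mean())
s=sel(W,(.35,.7),(.15,.5),(.044,.056))&(abs(f[...,2]-f[...,0])<60); print('pan',rect(W[s]),s.sum())
s=camera('scene');save(s,'s14.png');W=cloud(s);f=s['frame'].astype(int)
b=sel(W,(.35,.7),(.2,.5),(.076,.09))&(f[...,2]>f[...,0]*1.5); print('rim',rect(W[b]),W[b][:,2].mean())
g=sel(W,(.35,.7),(-.5,-.16),(.098,.118)); print('cover grip',rect(W[g]))
E
```

```text
time: 33.15
ee_pos: [0.5032, 0.3318, 0.2564]
tcp_rot: [-179.7, 0.3, -97.9]
wrist_force: [0.6, 0.1, 0.7]
opening: 0.0429
[0.50297868 0.33163479 0.25366514] [-179.77850531    0.1953103   -97.92780027] [ 0.82082163  0.88240701 -1.23824837]
rim [0.5032, 0.3317, 0.1308, 0.1504, 82.1395] 0.08298025378506396
pan [0.5009, 0.3305, 0.1696, 0.1911, 82.439] 5024
rim [0.5031, 0.3313, 0.1326, 0.153, 81.777] 0.08183299662808144
cover grip [0.5076, -0.3885, 0.0224, 0.0703, 78.5187]
```

View pics/w14.png

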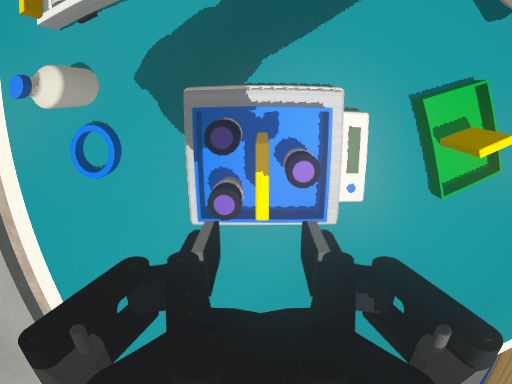

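View pics/s14.png

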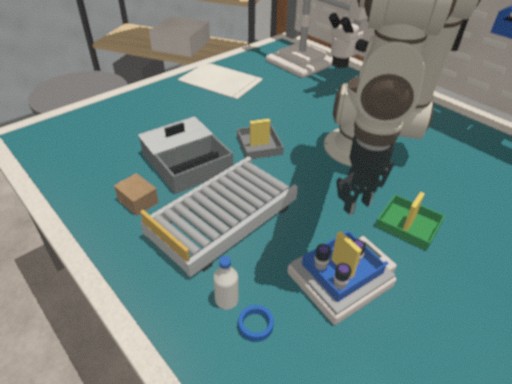

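The tote sits at (0.5032, 0.3317), yaw -7.9°, against a pan centre of (0.502, 0.3306). All three eyepieces are upright and the wrist picture shows an even margin. Going to the cover now.

```bash
python3 -m jog '{"turn":[[0,0,-1],[0,0,-1],[0,0,-1],[0,0,-1],[0,0,-1],[0,0,-1],[0,0,-1],[0,0,-1],[0,0,-1],[0,0,-1]],"delta_pos":[[0,-0.4,0],[0,-0.8,0],[0,-0.8,0],[0,-0.8,0],[0,-0.8,0],[0,-0.8,0],[0,-0.8,0],[0,-0.8,0],[0,-0.8,0],[0,-0.8,0]],"hand":[0.3,0.3,0.3,0.3,0.3,0.3,0.3,0.3,0.3,0.3]}' 50
python3 -m jog '{"turn":[[0,0,-0.7],[0,0,-0.49],[0,0,0],[0,0,0],[0,0,0],[0,0,0],[0,0,0],[0,0,0],[0,0,0],[0,0,0]],"delta_pos":[[0,-0.8,0],[0,-0.8,0],[0,-0.8,0],[0.02,-0.8,0],[0.02,-0.8,0],[0.02,-0.8,0],[0.02,-0.8,0],[0,-0.7,0],[0,-0.4,0],[0,0,0]],"hand":[0.3,0.3,0.3,0.3,0.3,0.3,0.3,0.3,0.3,0.3]}' 50
python3 - <<'E'
from h import *
c,W=wrist('w15.png'); f=c['frame'].astype(int)
o=bot.get_obs();print(o['ee_pos'],o['tcp_rot'],o['q'].round(1))
g=sel(W,(.35,.7),(-.5,-.16),(.1,.118)); print('grip',rect(W[g]),g.sum())
E
```

```text
time: 34.25
ee_pos: [0.5015, -0.0504, 0.2492]
tcp_rot: [180.0, -0.1, -178.3]
wrist_force: [0.5, 0.7, 0.5]
opening: 0.0555
time: 35.25
ee_pos: [0.5054, -0.386, 0.2479]
tcp_rot: [179.9, -0.2, 172.4]
wrist_force: [-0.0, 0.8, -0.1]
opening: 0.0558
[ 0.50560588 -0.38459062  0.24840902] [ 1.79913867e+02 -1.42238945e-01  1.72448114e+02] [-37.3  18.   27.2  99.3   0.  -29.7]
grip [0.507, -0.39, 0.0132, 0.0686, 82.5376] 955
```

View pics/w15.png

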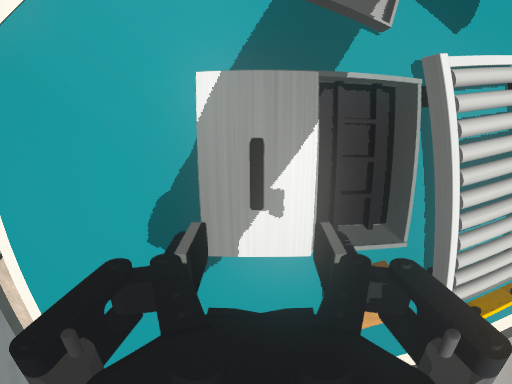

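The pockets at (370,160) are empty and the cover is still on the deck, with its bar at (257,173). Gripping the bar.

```bash
python3 -m jog '{"turn":[[0,0,0],[0,0,0],[0,0,0],[0,0,0],[0,0,0],[0,0,0],[0,0,0],[0,0,0],[0,0,0],[0,0,0]],"delta_pos":[[0.02,-0.1,-0.4],[0,0,-0.7],[0,0,-0.8],[0,0,-0.7],[0,0,-0.5],[0,0,-0.18],[0,0,0],[0,0,0],[0,0,0],[0,0,0]],"hand":[0.3,0.3,0.3,0.3,0.3,0.3,-1,-1,-1,-1]}' 50
```

```text
time: 36.3
ee_pos: [0.5081, -0.3893, 0.0886]
tcp_rot: [-179.9, 0.2, 172.6]
wrist_force: [-0.2, 2.2, 7.3]
opening: 0.013
```

```bash
python3 -m jog '{"turn":[[0,0,0],[0,0,0],[0,0,0],[0,0,0],[0,0,0],[0,0,0],[0,0,0],[0,0,0],[0,0,0],[0,0,0]],"delta_pos":[[0,0,0],[0.02,0.15,0],[0.04,0.3,0],[0.04,0.35,0],[0.05,0.4,0],[0.05,0.4,0],[0.05,0.4,0],[0.04,0.34,0],[0.03,0.2,0],[0,0,0]],"hand":[-1,-1,-1,-1,-1,-1,-1,-1,-1,-1]}' 50
python3 -m jog '{"turn":[[0,0,0],[0,0,0],[0,0,0],[0,0,0],[0,0,0],[0,0,0],[0,0,0],[0,0,0],[0,0,0],[0,0,0]],"delta_pos":[[0,0,0],[0,0,0],[0,0,0],[0,0,0.3],[0,0,0.6],[0,0,0.7],[0,0,0.7],[0,0,0.7],[0,0,0.4],[0,0,0]],"hand":[0,0.3,0.5,0.5,0.5,0.5,0.5,0.5,0.5,0.5]}' 50
python3 - <<'E'
from h import *
c,W=wrist('w16.png'); f=c['frame'].astype(int)
o=bot.get_obs();print(o['ee_pos'],o['tcp_rot'],o['wrist_force'])
g=sel(W,(.35,.7),(-.5,-.16),(.1,.118)); print('grip',rect(W[g]),g.sum())
case=sel(W,(.35,.7),(-.48,-.16),(.064,.085)); print('case',rect(W[case]))
b=case&(W[...,2]>.0738)&(f.min(-1)>60); print('cover',rect(W[b]))
s=camera('scene');save(s,'s16.png');W=cloud(s);f=s['frame'].astype(int)
b=sel(W,(.35,.7),(.2,.5),(.076,.09))&(f[...,2]>f[...,0]*1.5); print('tote rim',rect(W[b]))
E
```

```text
time: 37.3
ee_pos: [0.5243, -0.261, 0.0885]
tcp_rot: [-180.0, 0.2, 172.6]
wrist_force: [-0.2, 5.1, 7.8]
opening: 0.013
time: 38.3
ee_pos: [0.5239, -0.2624, 0.2608]
tcp_rot: [-179.9, 0.3, 172.5]
wrist_force: [-0.1, -0.5, -0.4]
opening: 0.0636
[ 0.52364931 -0.262275    0.25850824] [-1.79937248e+02  1.76623901e-01  1.72539531e+02] [ 1.29492188 -0.26048995 -0.00878082]
grip [0.5233, -0.2604, 0.0133, 0.0683, 82.3833] 889
case [0.5145, -0.3244, 0.2592, 0.2152, 82.7023]
cover [0.5207, -0.2812, 0.1715, 0.2134, 82.5862]
tote rim [0.5034, 0.3314, 0.1317, 0.1531, 81.8588]
```

View pics/w16.png

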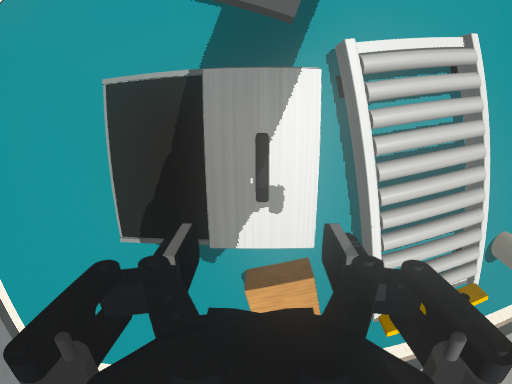

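View pics/s16.png

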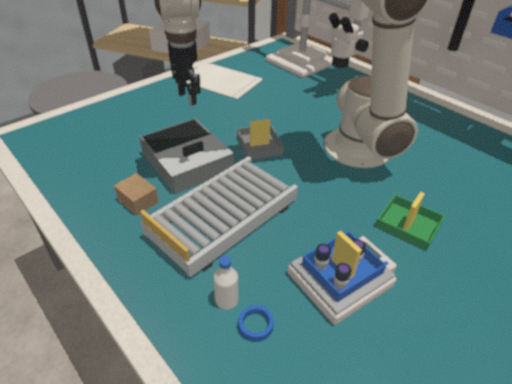

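The cover is closed again, bar at (262,167), 2.4 mm from where it started. The scene view shows the tote with three eyepieces on the pan at (345,262). Last I'll check the bystanders against the first picture, then hand in.

Run:
```python
from h import *
a=dict(np.load('pics/scene0.npz')); b=camera('scene'); save(b,'s17.png')
A,B=cloud(a),cloud(b)
for n,x,y,z in [('parcel',(.68,.82),(-.3,-.15),(.05,.07)),('bottle',(.68,.82),(.13,.25),(.05,.16)),('tape',(.65,.83),(.22,.36),(.015,.035))]:
    print(n,[np.round(np.nanmedian(W[sel(W,x,y,z)],0),4) for W in (A,B)])
f=b['frame'].astype(int)
k=sel(B,(.35,.7),(.2,.5),(.076,.09))&(f[...,2]>f[...,0]*1.5); print('tote',rect(B[k]))
g=sel(B,(.35,.7),(-.5,-.16),(.098,.118)); print('cover grip',rect(B[g]))
o=bot.get_obs(); print(o['time'],o['wrist_force'])
ticket.job_done()
```

```text
parcel [array([ 0.7403, -0.2475,  0.0599]), array([ 0.7398, -0.2474,  0.0598])]
bottle [array([0.7595, 0.2   , 0.1003]), array([0.7596, 0.1997, 0.1002])]
tape [array([0.7464, 0.2888, 0.024 ]), array([0.7473, 0.2896, 0.0241])]
tote [0.5038, 0.3313, 0.1317, 0.1525, 81.9278]
cover grip [0.524, -0.2614, 0.0223, 0.0696, 85.7434]
38.45 [0.56121177 0.94132428 0.06283893]
the job is handed in; nothing more can be done
```

The job was finished and handed in at 38.5 s of the 210 s allowed; the hand-in gives no verdict.

- **Eyepieces:** I slid the cover onto its deck and found three eyepieces, with the second pocket empty. All three went into the blue tote and stood upright in the last pictures.
- **Roll and lift:** I rolled the tote against the yellow stop, where the wrist felt 14.6 N of contact. I eased that push off and lifted the tote only there.
- **Tote on the scale:** it sits at about (0.503, 0.332) at yaw -8°. The pan's middle measured (0.501 to 0.503, 0.331) at about -8°, so the tote is within roughly 2 mm of centre and square to the pan.
- **Cover:** it is slid back over the pockets, its grip bar about 2.5 mm past where it started by the wrist camera. By the sizes given, it still covers the whole pocket opening. I left that small offset alone.
- **Bystanders:** the bottle, tape and cardboard box are within 1.5 mm of their first readings. The arm hangs clear of everything.

The scene and side cameras disagreed by up to about 4 mm in y, so I worked mainly from the wrist camera. The last scene-camera reading of the grip bar's yaw (86° against 82.4° from the wrist) comes from few pixels. I saw no sign of the tote or cover being knocked.

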